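Dry-fit the power boards and scrap the burst capacitor

ROBOT

A 7-joint arm with a two-finger parallel gripper is mounted at the origin on the work surface. World frame = base frame: x ahead of the robot, y to its left, z up, the work surface at z = 0. Lengths are in m, angles in rad, forces in N, time in s.
With the tool pointing down it reaches from about 0.425 to 0.925 m from the base axis. Payload 6.8 kg.
Tool frame: the origin (TCP) lies on the centre line of the jaws, within the pads' length; the fingertips stand 17 mm ahead of it and the grasp point (between the pads) lies 2 mm behind it; z points along the fingers, x is the direction in which the jaws open and shut, and the axes are right-handed (so a half turn about z gives the same grasp; the last joint's range is limited). The gripper opens to 85 mm and grips with 20 to 120 N. Pads are 22 mm wide; open, the fingers measure 114 mm over their backs; the gripper's body (76 mm by 85 mm) begins 54 mm behind the grasp point. The pads swing forward as they close: fully open they stand 13 mm farther back than shut.
Start: joints at [1.223, 0.477, 0.022, 1.555, -0.011, 1.109, -0.083], TCP at [0.16, -0.656, 0.248] pointing down, gripper open.
Joint ranges: [-2.96, 2.96], [-0.34, 2.1], [-1.41, 1.46], [0.24, 2.44], [-1.37, 4.51], [0.17, 1.92], [-2.96, 2.96]. Speed limits (rad/s): [2.39, 2.39, 3.14, 3.14, 3.14, 3.14, 3.14].

INTERFACE

Orientations are given as a rotation vector (axis times angle).
In Python, from bench import r gives the robot as it stands.
- The arm moves only by the tool arm_command, never from a script. Its argument "increments" is a list of rows, each a list of 3 entries, a list of its own where there are three numbers: the shift along the world's x, y, z in m, then the turn, a rotation vector about the world's x, y, z in rad, then the opening in per cent of the stroke, from 0 (shut) to 100 (fully open). A call has 1 to 10 rows; each row is the pose to reach, as a shift and turn from the pose commanded when the call began; what a row does not reach only later rows make up. A row lasts 1/10 s, in which the tool goes at most 50 mm and 8.59 degrees, less where a joint would pass 70% of its speed; a pose out of reach is approached as far as the arm can. A call with a gripper value outside its range is refused whole. The fingers move at their own pace and stop on an object; "newtons" is the grip in N (left out, the last holds). Time passes only in rows, so rows that repeat a pose let the fingers close. It gives the time, the measured TCP pose, the force and the opening at its end, in the units of the state.
- r.get_obs(): the state, without advancing time (a new reading comes with each control period).
- r.grab_frame(name): name is "scene" or "top" or "wrist"; returns the picture (480x640x3 uint8, blue, green, red); there is no depth.
- r.camera_model(name): a dict with "camera_matrix" (3x3 intrinsics, pixels), "camera_from_world" (4x4, takes a point from world to camera coordinates). Camera axes: x right, y down, z forward; pixel columns grow to the right and rows downward; lengths in m; the calibration is good to about 2 mm. A picture is of the moment at which its call begins: read the wrist's pose just before it. camera_model takes no time and is no camera call; for the wrist camera it gives the pose at the moment of the call.
- r.hand_in(): hands the job in, once; it reports no verdict.
The state is a dict: "clock": time; "joints": joint angles; "qvel": joint speeds; "tau": joint torques, N m; "tcp_pos": TCP position; "orientation": TCP orientation; "contact_force": force on the tool from outside, world axes, zero at the start; "moment": the same for the moment, N m; "grip_width": finger opening in m.
Only numpy, scipy, OpenCV 4.12 (cv2) and the standard library are available. Lean on these libraries where they do the work, as an engineer would, in place of code of your own. Each camera call takes 0.05 s, during which the arm holds its last target. There are 200 camera calls.

TASK

Dry-fit the loose parts on the two green circuit boards: stand the sound (flat-topped) capacitor on the white ring midway between the two relays, set the choke on the white-outlined bare pad beside the black power module, lay the finned heatsink on top of the module, centred and squared up with it, and then the fan flat on top of the heatsink, centred. Drop the burst capacitor, the one with the domed, split top, through the sprung flap into the scrap box and let the flap close behind it. Put the parts for the boards down gently rather than letting them fall, and leave the multimeter where it is.

Things in the scene. Friction and masses are not known exactly. Their poses are not given: they have to be found in the camera images.
- module_board: Fixed green board, 80 (its x) by 160 mm (its y), top face 12 mm above the bench. Black power module 46 (x) by 60 mm (y) on it, centred at x 0, y +38 mm, its top 26 mm above the bench; bare pad with white outline, 46 (x) by 42 mm (y), centred at x 0, y -42 mm. The rest is under 4 mm tall. Origin: board centre at bench height, z up. Boards and box swap places between starts, yaw within 0.35 rad.
- relay_board: Fixed green board, 70 (its x) by 160 mm (its y), top face 12 mm above the bench, with two equal grey block relays, 30 (x) by 24 mm (y), tops 38 mm above the bench, centred at x 0, y -56 and +56 mm. Midway, at x 0, y 0, a white dotted ring 37 mm across is printed on the bare board. Origin: board centre at bench height, z up.
- scrap_box: Fixed closed grey steel box, 130 (its x) by 140 mm (its y), 115 mm tall, walls and floor 4 mm. Its top has a centred slot, 90 (x) by 124 mm (y), closed by a dark steel flap hinged along the slot's +x edge (x +45 mm) that swings down into the box. Origin: centre of the underside, z up.
- scrap_flap (a joint): Angle of the scrap box's flap, 86 mm from hinge to free edge: 0 shut (level), 1.45 rad hanging down inside. A light spring shuts it; 1 to 2 N on its middle opens it. A capacitor held upright over the slot's centre pushes it down; let go with its foot 60 to 75 mm below the box top, fingers opening along the box's y.
- heatsink: Loose aluminium heatsink, 46 (its x) by 60 mm (its y) by 26 mm tall, fins upright and running along y: the outer fins (faces across x, 46 mm apart) are to be gripped. Origin: centre of the underside, z up. Lies on the bench, y roughly along world x at the start. 0.10 to 0.17 kg. The five loose parts swap places between starts.
- fan: Loose square black cooling fan with a grey hub, 40 by 40 by 14 mm tall, lying flat on the bench. Origin: centre of the underside, x and y square to its sides, z up. About 0.04 kg.
- choke: Loose choke: dark ferrite frame with a fat copper winding, overall 36 mm (its x) by 30 mm (its y) by 34 mm tall, upright on the bench. Origin: centre of the underside, z up. About 0.11 kg.
- capacitor_sound: Loose capacitor standing on the bench: black cylinder 30 mm in diameter, 50 mm tall, with a flat silvery top. Origin: centre of the underside, z up along the cylinder. About 0.07 kg.
- capacitor_burst: Loose burst capacitor standing on the bench: black cylinder 30 mm in diameter and 50 mm tall, with a 12 mm high silvery dome split by a dark cross on top (62 mm in all). Origin: centre of the underside, z up along the cylinder. About 0.07 kg.
- multimeter: Bystander, not to be moved: orange hand-held multimeter with black face, 150 (its x) by 76 (its y) by 32 mm tall, loose on the bench beyond the work. Origin: centre of the underside. A screwdriver and a small jar, under 60 mm tall, also lie beyond the work (x over 0.63 m, y -0.26 to -0.05 m).
Mind the look-alikes: they are no part of the job. Leave any brown or pink look-alike of the choke alone.

How it is judged:
By the outcome, as a careful person would: the job done as asked, in the order asked, and still so for the second after the job is handed in, with the robot touching nothing.
It also fails if it takes over 120 s, if anything falls off the work surface, if the arm or the gripper's body presses on something with over 40 N, if the wrist force passes 120 N, or if a joint passes its speed limit or range.

## Working session

There is one attempt and no reset: what is moved stays moved. The work goes in short steps, Python scripts to look and compute and a tool call to move; the robot and the scene stay as the last step left them, time stands still between calls to the robot, and variables do not carry over. Pictures are saved under pics/ and viewed, about 12 in all and at most 16, crops included, and the job is handed in when it is done.

Besides the shell and the picture viewer there is one more tool, called after "Emit:" as a command line: name --argument value ..., lists and objects as JSON in quotes. arm_command: Moves the arm, as the interface text tells. Its arguments: {"type":"object","properties":{"increments":{"type":"array","items":{"type":"array"}},"newtons":{"type":"number"}},"required":["increments"]}

```bash
mkdir -p pics
cat > h.py <<'E'
import numpy as np, cv2
from bench import r
def shot(cam,name):
    m=r.camera_model(cam); im=r.grab_frame(cam); cv2.imwrite(f'pics/{name}.png',im); np.savez(f'pics/{name}.npz',K=m['camera_matrix'],T=m['camera_from_world']); return im
def w(name,u,v,z):
    d=np.load(f'pics/{name}.npz');K,T=d['K'],d['T'];R=T[:3,:3];t=T[:3,3]
    c=-R.T@t; q=R.T@np.linalg.inv(K)@[u,v,1]; return c+q*(z-c[2])/q[2]
def px(name,p):
    d=np.load(f'pics/{name}.npz');q=d['T'][:3,:3]@np.array(p)+d['T'][:3,3];q=d['K']@q;return q[:2]/q[2]
def crop(name,u0,v0,u1,v1,s,out):
    im=cv2.imread(f'pics/{name}.png')[v0:v1,u0:u1]; cv2.imwrite(f'pics/{out}.png',cv2.resize(im,None,fx=s,fy=s,interpolation=cv2.INTER_CUBIC))
E
python3 - <<'E'
from h import *
shot('top','top0');shot('scene','scene0')
for n in('top0','scene0'):
    d=np.load(f'pics/{n}.npz');print(d['K'],d['T'])
o=r.get_obs();print(o)
E
```

```text
[[523.90296649   0.         319.62576982]
 [  0.         523.90296649 239.81661041]
 [  0.           0.           1.        ]] [[-0.00684819 -0.99997283 -0.00272852  0.01382311]
 [-0.98811957  0.00718591 -0.15351899  0.52931182]
 [ 0.15353442  0.00164478 -0.98814193  1.02305223]
 [ 0.          0.          0.          1.        ]]
[[577.26977544   0.         316.55399424]
 [  0.         577.26977544 239.76600554]
 [  0.           0.           1.        ]] [[ 0.88049692  0.47387462 -0.01296226 -0.48433724]
 [ 0.27259958 -0.52850353 -0.80397356 -0.0731123 ]
 [-0.38783327  0.70436273 -0.59452376  1.36512768]
 [ 0.          0.          0.          1.        ]]
{'clock': 0.1, 'joints': array([ 1.22291885,  0.47773595,  0.02230978,  1.55634721, -0.01150691,
        1.10937503, -0.08310889]), 'qvel': array([-0.00022406, -0.00146713,  0.00042123, -0.00363825,  0.00143036,
        0.00069443,  0.00100937]), 'tau': array([ 5.12546481e-03, -5.97754490e+01,  1.61407996e+00, -2.81949323e+01,
        1.28140449e-02,  5.09589416e-03,  3.03623290e-05]), 'tcp_pos': array([ 0.16018849, -0.6551718 ,  0.24741217]), 'orientation': array([-2.47044301e+00,  1.93915133e+00,  2.24614710e-03]), 'contact_force': array([-0.06945203, -0.21022736, -0.21055904]), 'moment': array([-0.00435403,  0.04406868, -0.01068116]), 'grip_width': 0.0853973684338936}
```

View pics/top0.png

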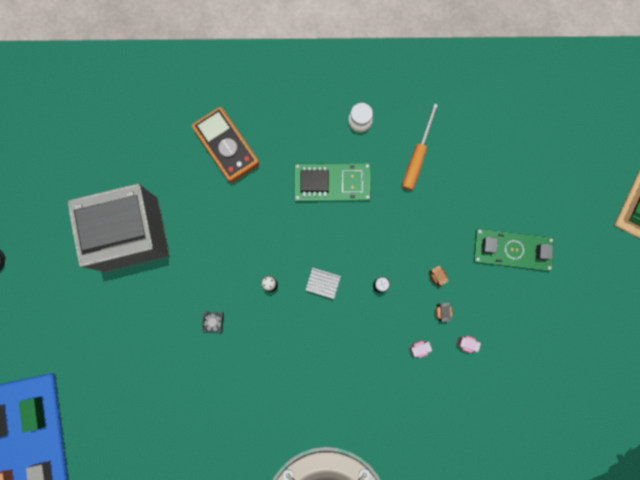

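View pics/scene0.png

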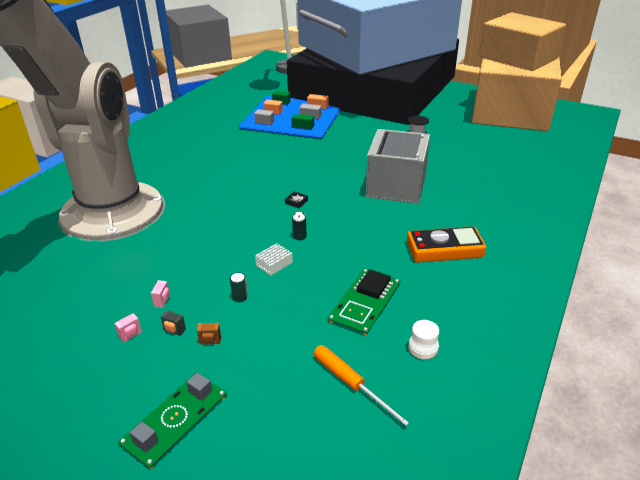

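The top view shows: choke candidates at (439,276) brown, (445,313) dark frame with an orange winding, (421,349) and (470,345) pink. The dark one at (445,313) fits the description. Capacitors are at (269,285), which looks domed, and (382,285), which looks flat. I'll confirm all of these in crops.

Run:
```python
from h import *
crop('top0',190,150,410,345,3.6,'c1');crop('top0',400,220,560,360,5,'c2')
```

```text
(no output)
```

View pics/c1.png

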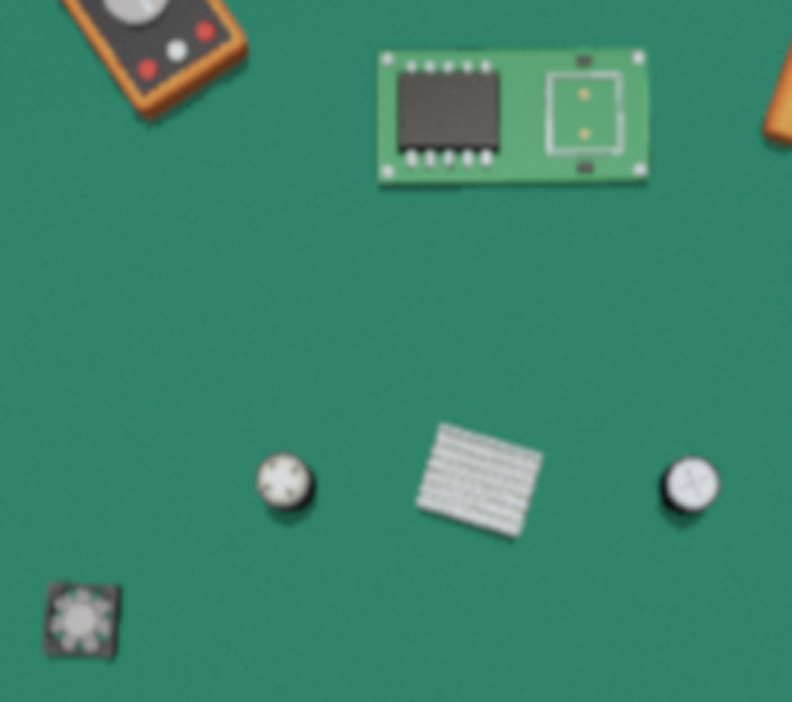

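View pics/c2.png

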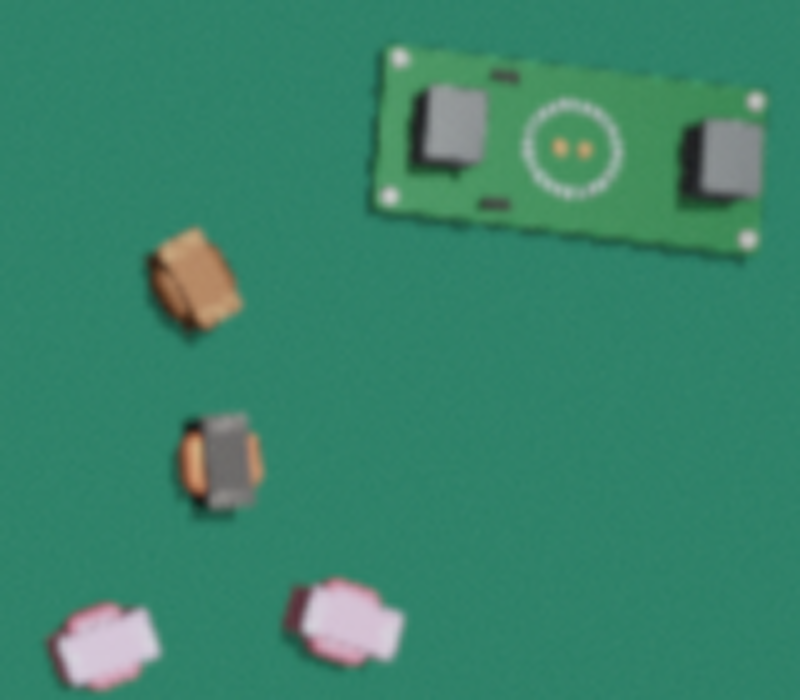

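Crops confirm it. The burst cap is at top0 (269,285), with a dark cross on a dome. The sound cap is at (382,285), flat. The choke is the dark-framed part at (445,313); the brown and pink parts are the look-alikes.

```bash
cat >> h.py <<'E'
def c(name,off,s,U,V,z): return w(name,off[0]+(U+.5)/s-.5,off[1]+(V+.5)/s-.5,z)
def rect(P):
    P=np.array([p[:2] for p in P]);a=P[1]-P[0]+P[2]-P[3];b=P[3]-P[0]+P[2]-P[1]
    return P.mean(0).round(4),'e1',(a/2).round(4),'e2',(b/2).round(4),'ang',np.round([np.arctan2(*a[::-1]),np.arctan2(*b[::-1])],3)
E
python3 - <<'E'
from h import *
A=lambda U,V,z:c('top0',(190,150),3.6,U,V,z); B=lambda U,V,z:c('top0',(400,220),5,U,V,z)
print('module',rect([A(*p,.026) for p in[(400,71),(499,74),(498,152),(397,150)]]))
print('mboard',rect([A(*p,.012) for p in[(379,52),(648,50),(648,181),(378,183)]]))
print('pad',rect([A(*p,.012) for p in[(547,73),(623,73),(623,154),(546,155)]]))
print('burst',A(285,481,.056),'sound',A(692,485,.05))
print('sink',rect([A(*p,.026) for p in[(441,423),(543,454),(520,538),(416,504)]]))
print('fan',rect([A(*p,.014) for p in[(48,583),(121,586),(115,658),(43,655)]]))
print('ring',B(573,148,.012))
print('rboard',rect([B(*p,.012) for p in[(388,46),(768,88),(760,253),(374,208)]]))
print('relays',B(455,126,.038),B(732,158,.038))
print('choke',rect([B(*p,.034) for p in[(207,415),(246,412),(257,507),(211,507)]]))
crop('top0',60,175,180,275,6,'c3')
E
```

```text
module (array([0.6573, 0.0206]), 'e1', array([-0.0019, -0.0582]), 'e2', array([-0.0471,  0.0014]), 'ang', array([-1.604,  3.112]))
mboard (array([ 0.6581, -0.0174]), 'e1', array([ 0.    , -0.1589]), 'e2', array([-0.0795,  0.0011]), 'ang', array([-1.571,  3.127]))
pad (array([ 0.6593, -0.0596]), 'e1', array([-0.    , -0.0451]), 'e2', array([-0.0495,  0.0011]), 'ang', array([-1.572,  3.119]))
burst [0.44089703 0.11110961 0.056     ] sound [ 0.43754305 -0.11293187  0.05      ]
sink (array([0.4431, 0.0039]), 'e1', array([-0.0187, -0.058 ]), 'e2', array([-0.0465,  0.0139]), 'ang', array([-1.883,  2.85 ]))
fan (array([0.366 , 0.2295]), 'e1', array([-0.002, -0.041]), 'e2', array([-0.0402,  0.0021]), 'ang', array([-1.618,  3.089]))
ring [ 0.51120518 -0.3941814   0.012     ]
rboard (array([ 0.5111, -0.3939]), 'e1', array([-0.0194, -0.1579]), 'e2', array([-0.0685,  0.0089]), 'ang', array([-1.693,  3.012]))
relays [ 0.51707423 -0.33717407  0.038     ] [ 0.50315646 -0.44862733  0.038     ]
choke (array([ 0.3833, -0.241 ]), 'e1', array([ 0.0005, -0.017 ]), 'e2', array([-0.0371, -0.0014]), 'ang', array([-1.543, -3.104]))
```

View pics/c3.png

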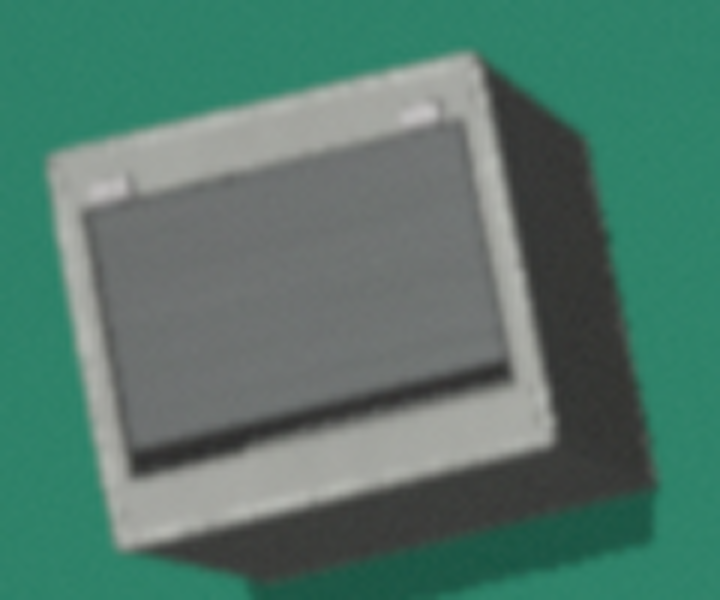

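Emit:
arm_command --increments '[[[0.14,0.27,-0.04],[0,0,0.6],100],[[0.14,0.27,-0.04],[0,0,0.6],100],[[0.14,0.27,-0.04],[0,0,0.6],100],[[0.2775,0.542,-0.08],[0,0,1.205],100],[[0.2775,0.542,-0.08],[0,0,1.205],100],[[0.2775,0.542,-0.08],[0,0,1.205],100],[[0.2775,0.542,-0.08],[0,0,1.205],100],[[0.2775,0.542,-0.08],[0,0,1.205],100],[[0.2775,0.542,-0.08],[0,0,1.205],100],[[0.2775,0.542,-0.08],[0,0,1.205],100]]' --newtons 40

```text
clock: 1.1
tcp_pos: [0.3867, -0.2128, 0.183]
orientation: [3.135, -0.198, 0.0]
contact_force: [1.0, -0.0, -0.9]
grip_width: 0.0852
```

```bash
cat >> h.py <<'E'
from scipy.spatial.transform import Rotation as Ro
def st():
    o=r.get_obs();X=Ro.from_rotvec(o['orientation']).as_matrix();print('t',round(o['clock'],2),'p',o['tcp_pos'].round(4),'jaw',round(np.arctan2(X[1,0],X[0,0]),4),'zax',X[:,2].round(3),'w',round(o['grip_width'],4),'F',o['contact_force'].round(1),'q',o['joints'].round(2));return o
E
python3 - <<'E'
from h import *
A=lambda U,V,z:c('top0',(60,175),6,U,V,z)
print('box',rect([A(*p,.115) for p in[(48,155),(475,52),(553,445),(118,548)]]))
print('slot',rect([A(*p,.115) for p in[(82,210),(465,120),(510,375),(133,472)]]))
st()
E
```

```text
box (array([0.5507, 0.4089]), 'e1', array([ 0.0321, -0.1347]), 'e2', array([-0.1266, -0.0304]), 'ang', array([-1.337, -2.906]))
slot (array([0.5522, 0.4093]), 'e1', array([ 0.0292, -0.1188]), 'e2', array([-0.0833, -0.0198]), 'ang', array([-1.33 , -2.909]))
t 1.1 p [ 0.3867 -0.2128  0.183 ] jaw -0.1262 zax [ 0. -0. -1.] w 0.0852 F [ 1.  -0.  -0.9] q [ 0.77  0.21 -0.45  2.13  0.13  0.82  0.11]
```

Emit:
arm_command --increments '[[[0.05,0.1,-0.02],[0,0,0],100],[[0.05,0.1,-0.02],[0,0,0],100],[[0.05,0.1,-0.02],[0,0,0],100],[[0.05,0.1,-0.02],[0,0,0],100],[[0.05,0.1,-0.02],[0,0,0],100]]'

```text
clock: 1.6
tcp_pos: [0.4359, -0.1151, 0.1629]
orientation: [3.135, -0.198, -0.001]
contact_force: [-0.4, 0.2, 0.1]
grip_width: 0.0853
```

Run:
```python
from h import *
st();shot('wrist','w1');print(px('w1',[.4375,-.113,.05]),r.camera_model('wrist'))
```

```text
t 1.6 p [ 0.4359 -0.1151  0.1629] jaw -0.126 zax [-0.001 -0.    -1.   ] w 0.0853 F [-0.4  0.2  0.1] q [ 0.57  0.27 -0.51  2.13  0.18  0.79 -0.18]
[318.62868153 233.44604173] {'camera_matrix': array([[377.51485081,   0.        , 315.05810885],
       [  0.        , 377.51485081, 232.31838995],
       [  0.        ,   0.        ,   1.        ]]), 'camera_from_world': array([[ 0.99185955, -0.12732922, -0.00138035, -0.44586619],
       [-0.12163598, -0.95060664,  0.28557258, -0.06847886],
       [-0.0376739 , -0.28307999, -0.95835609,  0.28083086],
       [ 0.        ,  0.        ,  0.        ,  1.        ]])}
```

View pics/w1.png

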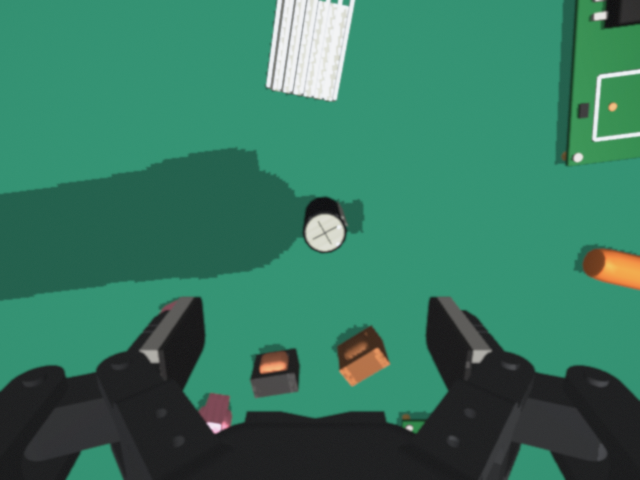

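The wrist view shows the sound cap's flat scored top at (324,232), about 3 mm to +x of the first estimate. The choke's dark frame is at (275,372), with the brown one beside it at (362,355).

Emit:
arm_command --increments '[[[0.003,0.001,-0.05],[0,0,0],100],[[0.003,0.001,-0.09],[0,0,0],100],[[0.003,0.001,-0.09],[0,0,0],100],[[0.003,0.001,-0.09],[0,0,0],100]]'

```text
clock: 2.05
tcp_pos: [0.4388, -0.1145, 0.0735]
orientation: [3.135, -0.201, -0.003]
contact_force: [-0.7, -0.2, 0.6]
grip_width: 0.0853
```

Run:
```python
from h import *
st();print(w('w1',324.5,232.5,.05))
# module board from scene/wrist for choke
print(w('w1',275,380,.034))
```

```text
t 2.05 p [ 0.4388 -0.1145  0.0735] jaw -0.1278 zax [-0.002  0.    -1.   ] w 0.0853 F [-0.7 -0.2  0.6] q [ 0.49  0.42 -0.45  2.18  0.32  0.6  -0.31]
[ 0.44141184 -0.1128387   0.05      ]
[ 0.38766603 -0.23415078  0.034     ]
```

Emit:
arm_command --increments '[[[0.002,0.0015,-0.043],[0,0,0],100],[[0.002,0.0015,-0.043],[0,0,0],100],[[0.002,0.0015,-0.043],[0,0,0],0],[[0.002,0.0015,-0.043],[0,0,0],0],[[0.002,0.0015,-0.043],[0,0,0],0],[[0.002,0.0015,-0.043],[0,0,0],0],[[0.002,0.0015,-0.043],[0,0,0],0],[[0.002,0.0015,-0.043],[0,0,0],0],[[0.002,0.0015,-0.043],[0,0,0],0]]'

```text
clock: 2.95
tcp_pos: [0.4423, -0.1124, 0.0316]
orientation: [3.134, -0.198, 0.003]
contact_force: [-1.9, -0.4, 11.8]
grip_width: 0.029
```

Run:
```python
from h import *
st()
```

```text
t 2.95 p [ 0.4423 -0.1124  0.0316] jaw -0.1262 zax [ 0.002 -0.001 -1.   ] w 0.029 F [-1.9 -0.4 11.8] q [ 0.44  0.5  -0.39  2.2   0.4   0.5  -0.39]
```

Emit:
arm_command --increments '[[[0,0,0.05],[0,0,0],0],[[0.01,-0.03,0.08],[0,0,0],0],[[0.069,-0.282,0.08],[0,0,0],0],[[0.069,-0.282,0.08],[0,0,0],0],[[0.069,-0.282,0.08],[0,0,0],0],[[0.069,-0.282,0.08],[0,0,0],0],[[0.069,-0.282,0.08],[0,0,0],0],[[0.069,-0.282,0.08],[0,0,0],0],[[0.069,-0.282,0.08],[0,0,0],0],[[0.069,-0.282,0.08],[0,0,0],0]]'

```text
clock: 3.95
tcp_pos: [0.5103, -0.3922, 0.1101]
orientation: [-3.134, 0.196, 0.001]
contact_force: [0.9, 1.0, -0.6]
grip_width: 0.029
```

Run:
```python
from h import *
st();shot('wrist','w2');print(px('w2',[.511,-.394,.012]))
```

```text
t 3.95 p [ 0.5103 -0.3922  0.1101] jaw -0.1248 zax [-0.     0.002 -1.   ] w 0.029 F [ 0.9  1.  -0.6] q [ 0.85  0.61 -0.4   1.72  0.3   0.87  0.19]
[318.07695514 246.62078102]
```

View pics/w2.png

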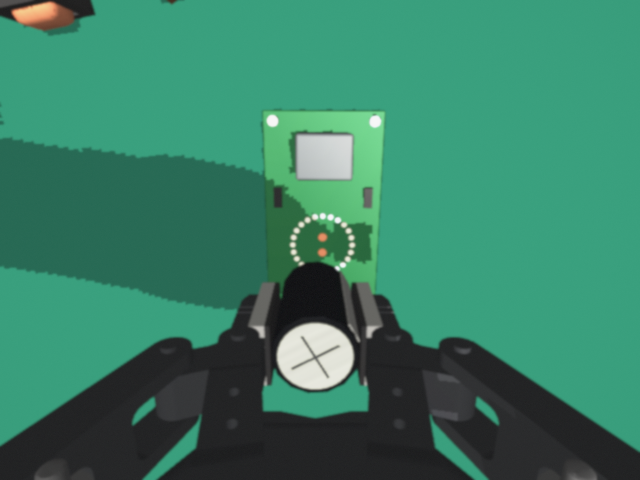

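The ring is centred at (322.5,245) in this view and the cap is held upright between the pads. I'll use the wrist fix.

Run:
```python
from h import *
print(w('w2',322.5,245,.012)); o=r.get_obs()
d=np.load('pics/w2.npz');T=d['T'].copy()
print('jaw centre px at z .1121+.0:',px('w2',[*o['tcp_pos'][:2],.128]))
```

```text
[ 0.51386433 -0.39328493  0.012     ]
jaw centre px at z .1121+.0: [317.96169508 353.34203832]
```

Emit:
arm_command --increments '[[[0.003,-0.002,0],[0,0,0],0],[[0.003,-0.002,0],[0,0,0],0]]'

```text
clock: 4.2
tcp_pos: [0.5141, -0.3948, 0.1105]
orientation: [-3.135, 0.195, -0.001]
contact_force: [0.6, -0.7, -0.7]
grip_width: 0.029
```

Emit:
arm_command --increments '[[[0,0.001,-0.04],[0,0,0],0],[[0,0.001,-0.055],[0,0,0],0],[[0,0.001,-0.06],[0,0,0],0],[[0,0.001,-0.064],[0,0,0],0],[[0,0.001,-0.066],[0,0,0],0],[[0,0.001,-0.066],[0,0,0],0]]'

```text
clock: 4.8
tcp_pos: [0.5139, -0.3953, 0.0449]
orientation: [3.135, -0.198, 0.002]
contact_force: [-0.3, -0.0, -0.2]
grip_width: 0.0288
```

Emit:
arm_command --increments '[[[0,0.0015,-0.0005],[0,0,0],0],[[0,0.0015,-0.001],[0,0,0],0],[[0,0.0015,-0.0015],[0,0,0],0],[[0,0.0015,-0.0015],[0,0,0],0]]'

```text
clock: 5.2
tcp_pos: [0.5138, -0.3935, 0.0438]
orientation: [3.135, -0.198, 0.001]
contact_force: [-1.8, 1.7, 6.8]
grip_width: 0.0287
```

Contact is made, so release and rise.

Emit:
arm_command --increments '[[[0,0,0.001],[0,0,0],20],[[0,0,0.001],[0,0,0],50],[[0,0,0.001],[0,0,0],100],[[0,0,0.001],[0,0,0],100],[[0,0,0.001],[0,0,0],100],[[0,0,0.001],[0,0,0],100],[[0,0,0.05],[0,0,0],100],[[0,0,0.1],[0,0,0],100],[[0,0,0.1],[0,0,0],100],[[0,0,0.1],[0,0,0],100]]'

```text
clock: 6.2
tcp_pos: [0.5142, -0.3941, 0.1443]
orientation: [3.133, -0.198, 0.004]
contact_force: [-1.4, 0.5, -1.1]
grip_width: 0.0855
```

Emit:
arm_command --increments '[[[-0.128,0.158,0.02],[0,0,0.155],60],[[-0.128,0.158,0.02],[0,0,0.155],60],[[-0.128,0.158,0.02],[0,0,0.155],60],[[-0.128,0.158,0.02],[0,0,0.155],60],[[-0.128,0.158,0.02],[0,0,0.155],60],[[-0.128,0.158,0.02],[0,0,0.155],60],[[-0.128,0.158,0.02],[0,0,0.155],60]]'

```text
clock: 6.9
tcp_pos: [0.386, -0.2364, 0.1624]
orientation: [-3.141, -0.044, -0.001]
contact_force: [-0.2, 0.3, -0.3]
grip_width: 0.0514
```

Run:
```python
from h import *
st();shot('wrist','w3');shot('scene','s3')
a=cv2.imread('pics/w3.png')[130:370,160:480]; b=cv2.imread('pics/s3.png')[370:470,110:240]
a=cv2.resize(a,None,fx=2,fy=2,interpolation=2);b=cv2.resize(b,(156,120));a[:120,-156:]=b;cv2.imwrite('pics/c4.png',a)
```

```text
t 6.9 p [ 0.386  -0.2364  0.1624] jaw 0.0283 zax [ 0.  0. -1.] w 0.0514 F [-0.2  0.3 -0.3] q [ 0.89  0.27 -0.55  2.12  0.2   0.79  0.25]
```

View pics/c4.png

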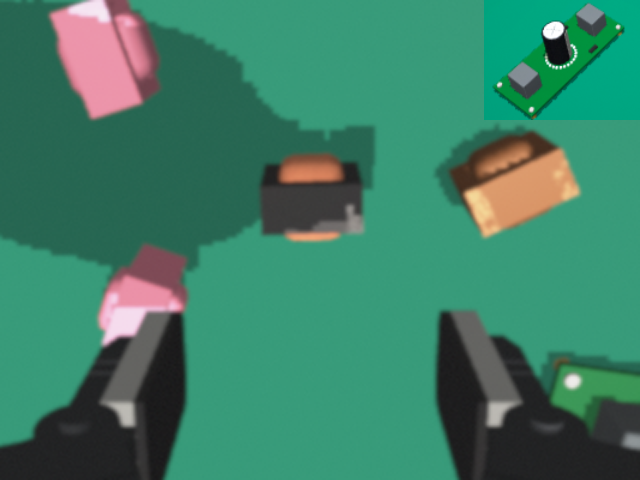

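The inset shows the cap upright on the ring. The choke is the dark frame at crop (313,212), level with the jaws. The brown part starts 45 crop px (about 15 mm) to its right.

Run:
```python
from h import *
print(c('w3',(160,130),2,313,212,.034))
for U,V in((455,180),(483,236)):print('brown',c('w3',(160,130),2,U,V,.034))
for U,V in((262,190),(361,190)):print('choke',c('w3',(160,130),2,U,V,.034))
```

```text
[ 0.38634274 -0.24025519  0.034     ]
brown [ 0.43522707 -0.22725854  0.034     ]
brown [ 0.44684627 -0.24744577  0.034     ]
choke [ 0.3683608 -0.2327494  0.034    ]
choke [ 0.40281288 -0.23177396  0.034     ]
```

Emit:
arm_command --increments '[[[0,0,-0.05],[0,0,0],55],[[0,0,-0.09],[0,0,0],55],[[0,0,-0.09],[0,0,0],55],[[0,0,-0.09],[0,0,0],55]]'

```text
clock: 7.4
tcp_pos: [0.3858, -0.2355, 0.0725]
orientation: [-3.14, -0.045, 0.002]
contact_force: [1.0, 0.7, 0.7]
grip_width: 0.0471
```

Emit:
arm_command --increments '[[[0.0005,-0.0045,-0.03],[0,0,0],55],[[0.0005,-0.0045,-0.048],[0,0,0],55],[[0.0005,-0.0045,-0.048],[0,0,0],55],[[0.0005,-0.0045,-0.048],[0,0,0],0],[[0.0005,-0.0045,-0.048],[0,0,0],0],[[0.0005,-0.0045,-0.048],[0,0,0],0],[[0.0005,-0.0045,-0.048],[0,0,0],0],[[0.0005,-0.0045,-0.048],[0,0,0],0]]'

```text
clock: 8.2
tcp_pos: [0.3872, -0.2407, 0.0264]
orientation: [3.139, 0.045, 0.004]
contact_force: [0.2, 0.3, 9.1]
grip_width: 0.0352
```

Emit:
arm_command --increments '[[[0,0,0.05],[0,0,0],0],[[0.01,0.01,0.09],[0,0,0],0],[[0.275,0.182,0.09],[0,0,-0.04],0],[[0.275,0.182,0.09],[0,0,-0.04],0],[[0.275,0.182,0.09],[0,0,-0.04],0],[[0.275,0.182,0.09],[0,0,-0.04],0],[[0.275,0.182,0.09],[0,0,-0.04],0],[[0.275,0.182,0.09],[0,0,-0.04],0],[[0.275,0.182,0.09],[0,0,-0.04],0],[[0.275,0.182,0.09],[0,0,-0.04],0]]'

```text
clock: 9.2
tcp_pos: [0.6629, -0.0546, 0.1156]
orientation: [-3.139, 0.011, -0.004]
contact_force: [-0.5, 0.3, -1.4]
grip_width: 0.0354
```

Run:
```python
from h import *
st();shot('wrist','w4');crop('w4',160,60,480,300,2.5,'c5');print(px('w4',[.659,-.0596,.012]))
```

```text
t 9.2 p [ 0.6629 -0.0546  0.1156] jaw -0.0072 zax [ 0.002  0.002 -1.   ] w 0.0354 F [-0.5  0.3 -1.4] q [ 0.34  0.65 -0.5   1.66  0.37  0.92 -0.31]
[309.77548243 249.24460358]
```

View pics/c5.png

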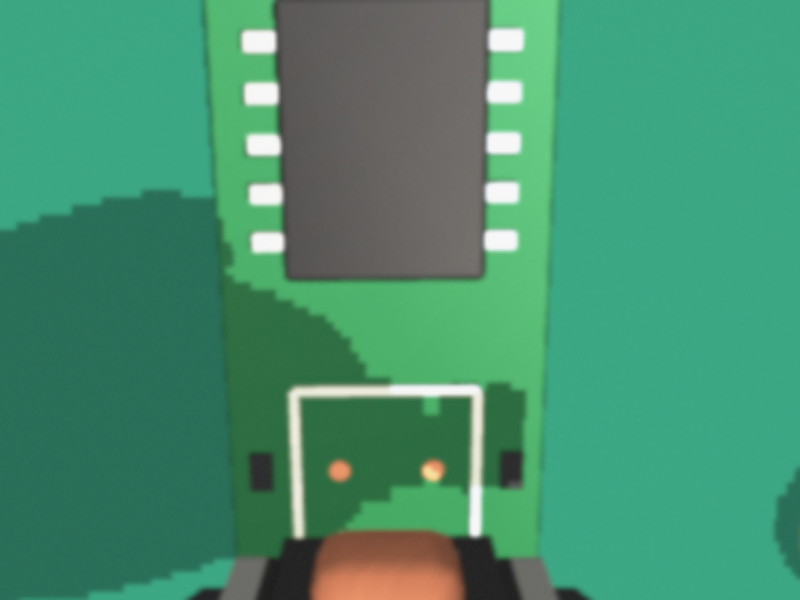

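The pad's solder dots are at crop (340,471) and (432,471), with the outline around them. The module's near edge runs (286,278) to (485,277), and the choke hangs level in the jaws.

Run:
```python
from h import *
A=lambda U,V,z:c('w4',(160,60),2.5,U,V,z)
print('pad',A(386,471,.012))
for p,q,z in(((261,472),(511,469),.013),((286,278),(485,277),.026),((296,392),(478,390),.012)):
    a,b=A(*p,z),A(*q,z);print(a,b,np.arctan2(*(b-a)[1::-1]))
for p,q,z in(((286,278),(277,0),.026),((485,277),(489,0),.026),((205,0),(235,550),.012),((562,0),(539,550),.012)):
    a,b=A(*p,z),A(*q,z);print(a,b,np.arctan((b-a)[0]/(b-a)[1]))
```

```text
pad [ 0.6617749  -0.05884807  0.012     ]
[ 0.62992933 -0.05852816  0.013     ] [ 0.69361456 -0.05821794  0.013     ] 0.004871041021071399
[ 0.63955166 -0.00778954  0.026     ] [ 0.68460153 -0.00789877  0.026     ] -0.0024246366031252073
[ 0.63947601 -0.03786025  0.012     ] [ 0.68490068 -0.0376932   0.012     ] 0.0036775596302031214
[ 0.63955166 -0.00778954  0.026     ] [0.63985973 0.05002659 0.026     ] 0.005328363382172203
[ 0.68460153 -0.00789877  0.026     ] [0.68418646 0.04971805 0.026     ] -0.0072039698266646805
[0.62235254 0.0521547  0.012     ] [ 0.62198689 -0.08041528  0.012     ] 0.0027581191094723815
[0.70186232 0.05160127 0.012     ] [ 0.70176489 -0.08105017  0.012     ] 0.000734497771571777
```

Emit:
arm_command --increments '[[[-0.001,-0.004,-0.04],[0,0,0.007],0],[[-0.001,-0.004,-0.065],[0,0,0.007],0],[[-0.001,-0.004,-0.072],[0,0,0.007],0],[[-0.001,-0.004,-0.075],[0,0,0.007],0],[[-0.001,-0.004,-0.075],[0,0,0.007],0]]'

```text
clock: 9.75
tcp_pos: [0.6601, -0.0626, 0.0407]
orientation: [3.141, -0.007, 0.002]
contact_force: [0.3, -0.4, -0.7]
grip_width: 0.035
```

Emit:
arm_command --increments '[[[0.0017,0.0035,0],[0,0,0],0],[[0.0017,0.0035,-0.001],[0,0,0],0],[[0.0017,0.0035,-0.002],[0,0,0],0],[[0.0017,0.0035,-0.0025],[0,0,0],0]]'

```text
clock: 10.15
tcp_pos: [0.6623, -0.0581, 0.0385]
orientation: [3.142, -0.006, 0.002]
contact_force: [-3.2, 0.5, 10.5]
grip_width: 0.0353
```

Emit:
arm_command --increments '[[[0,0,0.001],[0,0,0],20],[[0,0,0.001],[0,0,0],50],[[0,0,0.001],[0,0,0],60],[[0,0,0.001],[0,0,0],60],[[0,0,0.05],[0,0,0],60],[[0,0,0.1],[0,0,0],60],[[-0.216,0.062,0.12],[0,0,-0.3],95],[[-0.216,0.062,0.12],[0,0,-0.3],95],[[-0.216,0.062,0.12],[0,0,-0.3],95],[[-0.216,0.062,0.12],[0,0,-0.3],95]]'

```text
clock: 11.15
tcp_pos: [0.4683, -0.0031, 0.1551]
orientation: [3.105, -0.476, 0.001]
contact_force: [0.2, 0.1, 0.3]
grip_width: 0.0809
```

Emit:
arm_command --increments '[[[-0.034,0.01,0.003],[0,0,0],95],[[-0.034,0.01,0.003],[0,0,0],95],[[-0.034,0.01,0.003],[0,0,0],95]]'

```text
clock: 11.45
tcp_pos: [0.4363, 0.0064, 0.1584]
orientation: [3.105, -0.475, 0.002]
contact_force: [0.4, 0.6, 0.0]
grip_width: 0.0807
```

Run:
```python
from h import *
st();shot('wrist','w5');shot('scene','s5');
a=cv2.imread('pics/w5.png')[100:340,160:480]; b=cv2.imread('pics/s5.png')[250:340,310:430]
a=cv2.resize(a,None,fx=2.5,fy=2.5,interpolation=2);b=cv2.resize(b,(180,135));a[:135,-180:]=b;cv2.imwrite('pics/c6.png',a)
```

```text
t 11.45 p [0.4363 0.0064 0.1584] jaw -0.3034 zax [ 0.001 -0.001 -1.   ] w 0.0807 F [0.4 0.6 0. ] q [ 0.33  0.26 -0.55  2.16  0.19  0.77 -0.65]
```

View pics/c6.png

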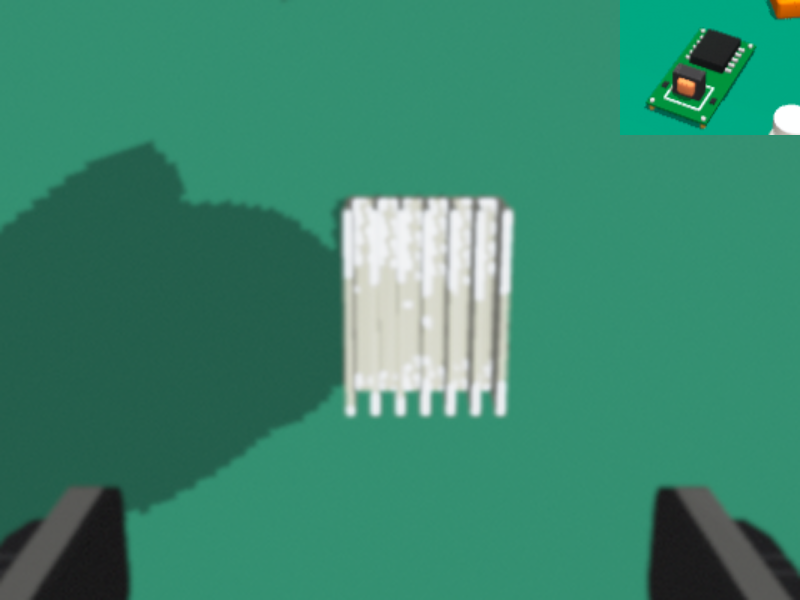

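The inset shows the choke standing on the pad. The heatsink's fin tops have corners at crop (342,209), (513,209), (507,415) and (345,415), nearly square to the jaws.

Run:
```python
from h import *
A=lambda U,V,z:c('w5',(160,100),2.5,U,V,z)
print(rect([A(*p,.026) for p in((342,209),(513,209),(507,415),(345,415))]))
```

```text
(array([0.4463, 0.0052]), 'e1', array([ 0.045 , -0.0141]), 'e2', array([-0.0178, -0.0578]), 'ang', array([-0.304, -1.87 ]))
```

Emit:
arm_command --increments '[[[0.007,-0.002,-0.04],[0,0,0],95],[[0.007,-0.002,-0.06],[0,0,0],95],[[0.007,-0.002,-0.06],[0,0,0],95],[[0.007,-0.002,-0.06],[0,0,0],95]]'

```text
clock: 11.95
tcp_pos: [0.4438, 0.0045, 0.0979]
orientation: [-3.105, 0.476, 0.001]
contact_force: [-0.0, -0.1, 0.6]
grip_width: 0.0811
```

Emit:
arm_command --increments '[[[0.0025,0.001,-0.04],[0,0,0],95],[[0.0025,0.001,-0.074],[0,0,0],95],[[0.0025,0.001,-0.074],[0,0,0],95],[[0.0025,0.001,-0.074],[0,0,0],0],[[0.0025,0.001,-0.074],[0,0,0],0],[[0.0025,0.001,-0.074],[0,0,0],0],[[0.0025,0.001,-0.074],[0,0,0],0],[[0.0025,0.001,-0.074],[0,0,0],0],[[0.0025,0.001,-0.074],[0,0,0],0]]'

```text
clock: 12.85
tcp_pos: [0.4472, 0.0055, 0.026]
orientation: [-3.105, 0.476, -0.006]
contact_force: [-1.7, 0.3, 6.2]
grip_width: 0.0448
```

Run:
```python
from h import *
st()
```

```text
t 12.85 p [0.4472 0.0055 0.026 ] jaw -0.3044 zax [ 0.004 -0.    -1.   ] w 0.0448 F [-1.7  0.3  6.2] q [ 0.19  0.51 -0.41  2.22  0.44  0.48 -0.87]
```

Emit:
arm_command --increments '[[[0,0,0.05],[0,0,0],0],[[0,0,0.1],[0,0,0.1],0],[[0.215,0.016,0.1],[0,0,0.305],0],[[0.215,0.016,0.1],[0,0,0.305],0],[[0.215,0.016,0.1],[0,0,0.305],0],[[0.215,0.016,0.1],[0,0,0.305],0],[[0.215,0.016,0.1],[0,0,0.305],0],[[0.215,0.016,0.1],[0,0,0.305],0],[[0.215,0.016,0.1],[0,0,0.305],0]]'

```text
clock: 13.75
tcp_pos: [0.6599, 0.0214, 0.1246]
orientation: [-3.142, -0.001, 0.0]
contact_force: [-0.7, -0.0, -1.2]
grip_width: 0.0452
```

Run:
```python
from h import *
st();shot('wrist','w6');crop('w6',120,180,520,480,2,'c7');print(px('w6',[.662,.0217,.026]))
```

```text
t 13.75 p [0.6599 0.0214 0.1246] jaw 0.001 zax [-0.  0. -1.] w 0.0452 F [-0.7 -0.  -1.2] q [ 0.25  0.64 -0.54  1.66  0.39  0.94 -0.43]
[319.62143439 243.25606993]
```

View pics/c7.png

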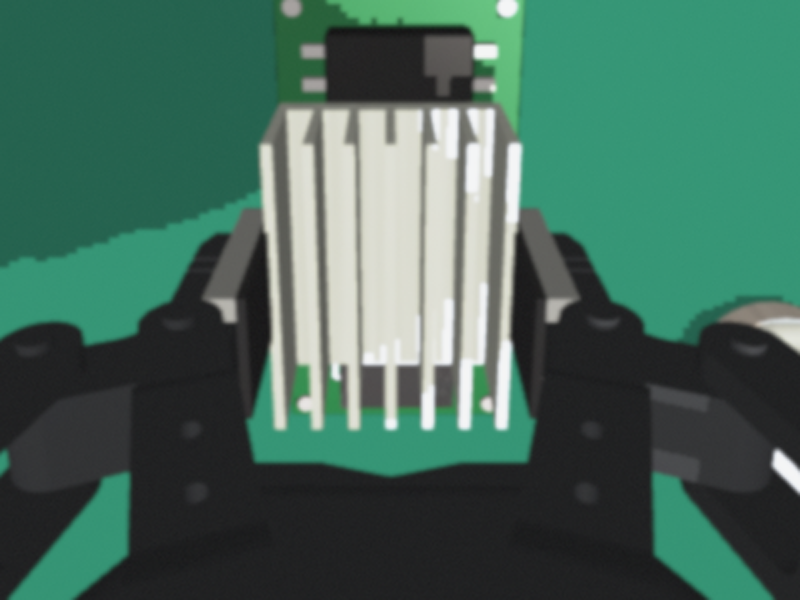

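The heatsink is level in the jaws, with fin-top corners at crop (265,145), (516,145), (503,428) and (281,428). The module's far edge runs (327,29) to (472,29).

Run:
```python
from h import *
A=lambda U,V,z:c('w6',(120,180),2,U,V,z)
print(rect([A(*p,.1246) for p in((261,145),(520,145),(510,428),(275,428))]))
a,b=A(327,29,.026),A(472,29,.026);print(a,b,(a+b)/2)
```

```text
(array([0.6594, 0.0211]), 'e1', array([0.046 , 0.0001]), 'e2', array([ 0.0005, -0.0594]), 'ang', array([ 1.000e-03, -1.563e+00]))
[0.64003489 0.05262251 0.026     ] [0.68354275 0.05267128 0.026     ] [0.66178882 0.05264689 0.026     ]
```

Emit:
arm_command --increments '[[[0.002,0.0,-0.03],[0,0,0],0],[[0.002,0.0,-0.06],[0,0,0],0],[[0.002,0.0,-0.06],[0,0,0],0],[[0.002,0.0,-0.06],[0,0,0],0]]'

```text
clock: 14.2
tcp_pos: [0.6617, 0.0213, 0.0645]
orientation: [3.141, 0.002, -0.002]
contact_force: [0.2, 0.7, 0.1]
grip_width: 0.0448
```

Emit:
arm_command --increments '[[[0.0003,0.001,-0.006],[0,0,0],0],[[0.0003,0.001,-0.01],[0,0,0],0],[[0.0003,0.001,-0.011],[0,0,0],0],[[0.0003,0.001,-0.012],[0,0,0],0],[[0.0003,0.001,-0.013],[0,0,0],0],[[0.0003,0.001,-0.013],[0,0,0],0]]'

```text
clock: 14.8
tcp_pos: [0.6631, 0.0224, 0.0521]
orientation: [3.141, 0.001, 0.001]
contact_force: [-3.2, -0.4, 7.2]
grip_width: 0.0451
```

Emit:
arm_command --increments '[[[0,0,0.0005],[0,0,0],60],[[0,0,0.0005],[0,0,0],75],[[0,0,0.0005],[0,0,0],75],[[0,0,0.0005],[0,0,0],75],[[0,0,0.05],[0,0,0],75],[[0,0,0.09],[0,0,0],75],[[-0.294,0.208,0.1],[0,0,-0.05],75],[[-0.294,0.208,0.1],[0,0,-0.05],75],[[-0.294,0.208,0.1],[0,0,-0.05],75],[[-0.294,0.208,0.1],[0,0,-0.05],75]]'

```text
clock: 15.8
tcp_pos: [0.4981, 0.1388, 0.1467]
orientation: [-3.14, 0.077, -0.001]
contact_force: [-0.2, 1.4, 0.7]
grip_width: 0.064
```

Emit:
arm_command --increments '[[[-0.128,0.09,0.01],[0,0,0],75],[[-0.128,0.09,0.01],[0,0,0],75],[[-0.128,0.09,0.01],[0,0,0],75],[[-0.128,0.09,0.01],[0,0,0],75],[[-0.128,0.09,0.01],[0,0,0],75]]'

```text
clock: 16.3
tcp_pos: [0.3709, 0.2289, 0.1569]
orientation: [-3.141, 0.071, -0.002]
contact_force: [-0.0, -0.8, 0.4]
grip_width: 0.0639
```

Run:
```python
from h import *
st();shot('wrist','w7');shot('scene','s7');shot('top','t7')
a=cv2.imread('pics/w7.png')[130:370,160:480]; b=cv2.imread('pics/s7.png')[250:340,310:430];d=cv2.imread('pics/t7.png')[155:210,285:380]
a=cv2.resize(a,None,fx=2,fy=2,interpolation=2);b=cv2.resize(b,(240,180));d=cv2.resize(d,(285,165),interpolation=2)
o=np.zeros((480,640+285,3),np.uint8);o[:,:640]=a;o[:180,640:880]=b;o[200:365,640:]=d;cv2.imwrite('pics/c8.png',cv2.resize(o,None,fx=.86,fy=.86,interpolation=3))
```

```text
t 16.3 p [0.3709 0.2289 0.1569] jaw -0.0452 zax [ 0.001  0.    -1.   ] w 0.0639 F [-0.  -0.8  0.4] q [-0.07  0.29 -0.71  2.16  0.27  0.78 -1.  ]
```

View pics/c8.png

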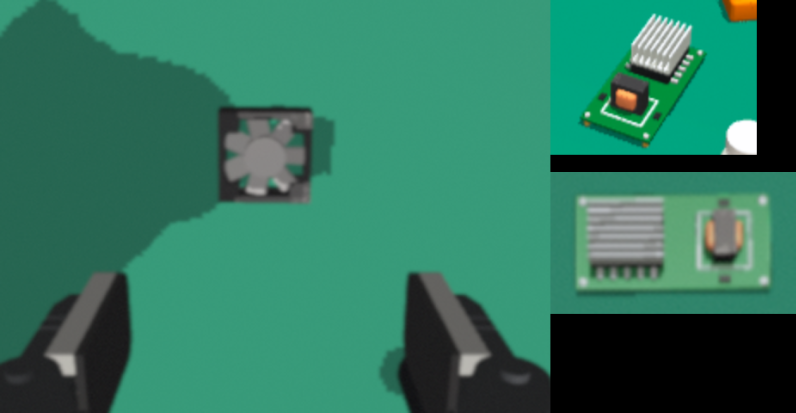

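The insets show the heatsink flat and square on the module and the choke on its pad. The fan's corners are (220,107), (312,107), (310,202) and (220,201), square to the jaws.

Run:
```python
from h import *
print(rect([c('w7',(160,130),1.72,*p,.014) for p in((219,106),(312,107),(311,202),(219,201))]))
```

```text
(array([0.3696, 0.2327]), 'e1', array([ 0.0394, -0.0022]), 'e2', array([-0.0021, -0.0418]), 'ang', array([-0.056, -1.622]))
```

Emit:
arm_command --increments '[[[0,0,-0.04],[0,0,0],75],[[0,0,-0.08],[0,0,0],75],[[0,0,-0.08],[0,0,0],75],[[0,0,-0.08],[0,0,0],75]]'

```text
clock: 16.85
tcp_pos: [0.3721, 0.2273, 0.0764]
orientation: [3.14, -0.079, -0.003]
contact_force: [0.4, 0.6, 0.4]
grip_width: 0.0637
```

Emit:
arm_command --increments '[[[-0.0025,0.0055,-0.03],[0,0,-0.003],75],[[-0.0025,0.0055,-0.055],[0,0,-0.003],75],[[-0.0025,0.0055,-0.056],[0,0,-0.003],75],[[-0.0025,0.0055,-0.056],[0,0,-0.003],75]]'

```text
clock: 17.25
tcp_pos: [0.3703, 0.2338, 0.0219]
orientation: [-3.14, 0.083, -0.002]
contact_force: [0.6, 0.1, 0.4]
grip_width: 0.0642
```

Run:
```python
from h import *
st()
```

```text
t 17.25 p [0.3703 0.2338 0.0219] jaw -0.0526 zax [ 0.001  0.001 -1.   ] w 0.0642 F [0.6 0.1 0.4] q [-0.26  0.53 -0.53  2.24  0.56  0.5  -1.28]
```

Emit:
arm_command --increments '[[[-0.0005,-0.0005,-0.001],[0,0,0],75],[[-0.0005,-0.0005,-0.001],[0,0,0],0],[[-0.0005,-0.0005,-0.001],[0,0,0],0],[[-0.0005,-0.0005,-0.001],[0,0,0],0],[[-0.0005,-0.0005,-0.001],[0,0,0],0],[[-0.0005,-0.0005,-0.001],[0,0,0],0],[[-0.0005,-0.0005,-0.001],[0,0,0],0]]' --newtons 30

```text
clock: 17.95
tcp_pos: [0.3694, 0.2331, 0.0206]
orientation: [-3.14, 0.082, -0.003]
contact_force: [-1.6, -1.5, 10.2]
grip_width: 0.039
```

Emit:
arm_command --increments '[[[0,0,0.05],[0,0,0],0],[[0,0,0.1],[0,0,0],0],[[0.293,-0.211,0.105],[0,0,0.053],0],[[0.293,-0.211,0.105],[0,0,0.053],0],[[0.293,-0.211,0.105],[0,0,0.053],0],[[0.293,-0.211,0.105],[0,0,0.053],0],[[0.293,-0.211,0.105],[0,0,0.053],0],[[0.293,-0.211,0.105],[0,0,0.053],0],[[0.293,-0.211,0.105],[0,0,0.053],0],[[0.293,-0.211,0.105],[0,0,0.053],0]]'

```text
clock: 18.95
tcp_pos: [0.6658, 0.0155, 0.1246]
orientation: [3.139, -0.011, 0.004]
contact_force: [-0.1, -0.7, -0.4]
grip_width: 0.0389
```

Emit:
arm_command --increments '[[[0.02,-0.013,0],[0,0,0],0],[[0.02,-0.013,0],[0,0,0],0]]'

```text
clock: 19.15
tcp_pos: [0.6835, 0.0062, 0.1245]
orientation: [3.141, -0.004, 0.002]
contact_force: [-1.0, 0.0, -1.0]
grip_width: 0.0387
```

Run:
```python
from h import *
st();shot('wrist','w8');crop('w8',140,180,500,450,2.2,'c9')
```

```text
t 19.15 p [0.6835 0.0062 0.1245] jaw -0.0026 zax [ 0.001 -0.001 -1.   ] w 0.0387 F [-1.  0. -1.] q [ 0.28  0.68 -0.56  1.6   0.41  0.98 -0.42]
```

View pics/c9.png

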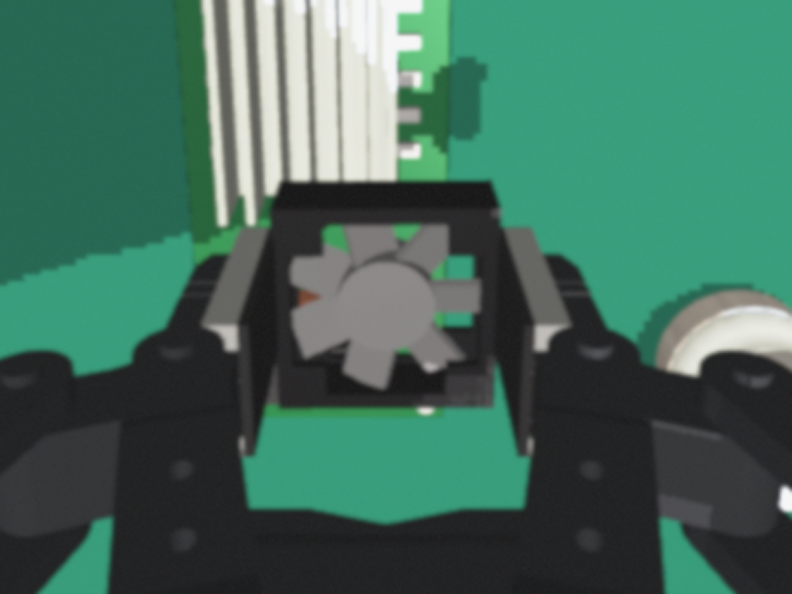

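The fan is level in the jaws, with top corners at crop (272,208), (499,208), (493,406) and (279,406). My extra nudge went too far, so I'll take that back on the way down.

Run:
```python
from h import *
A=lambda U,V,z:c('w8',(140,180),2.2,U,V,z)
print(rect([A(*p,.118) for p in((272,208),(499,208),(493,406),(279,406))]))
print('sink near-left',A(216,225,.052),A(397,180,.052), 'expected', .6626-.023,.0221-.03)
st()
```

```text
(array([0.6828, 0.0049]), 'e1', array([ 0.0391, -0.0001]), 'e2', array([-0.    , -0.0394]), 'ang', array([-0.003, -1.571]))
sink near-left [ 0.63893023 -0.00791001  0.052     ] [0.68565386 0.004366   0.052     ] expected 0.6396 -0.007899999999999997
t 19.2 p [0.682  0.0079 0.1244] jaw -0.001 zax [-0.  0. -1.] w 0.0388 F [-1.5  0.7 -0.4] q [ 0.28  0.68 -0.56  1.61  0.41  0.98 -0.42]
```

Emit:
arm_command --increments '[[[-0.021,0.016,0],[0,0,0],0],[[-0.021,0.016,0],[0,0,0],0],[[-0.021,0.016,-0.03],[0,0,0],0],[[-0.021,0.016,-0.03],[0,0,0],0],[[-0.021,0.016,-0.03],[0,0,0],0]]'

```text
clock: 19.7
tcp_pos: [0.6599, 0.0252, 0.0944]
orientation: [3.142, 0.003, -0.003]
contact_force: [-0.3, -0.2, 0.8]
grip_width: 0.0392
```

Emit:
arm_command --increments '[[[0.002,-0.002,0],[0,0,0],0],[[0.002,-0.002,-0.01],[0,0,0],0],[[0.002,-0.002,-0.015],[0,0,0],0],[[0.002,-0.002,-0.018],[0,0,0],0],[[0.002,-0.002,-0.018],[0,0,0],0]]'

```text
clock: 20.2
tcp_pos: [0.6623, 0.0228, 0.0757]
orientation: [3.142, 0.002, -0.002]
contact_force: [0.6, 0.1, -0.0]
grip_width: 0.0392
```

Emit:
arm_command --increments '[[[0,0,-0.001],[0,0,0],0],[[0,0,-0.002],[0,0,0],0],[[0,0,-0.003],[0,0,0],0],[[0,0,-0.0035],[0,0,0],0],[[0,0,-0.0035],[0,0,0],0]]'

```text
clock: 20.7
tcp_pos: [0.6627, 0.0229, 0.0729]
orientation: [-3.142, -0.001, 0.0]
contact_force: [0.1, -0.5, 0.7]
grip_width: 0.0392
```

Emit:
arm_command --increments '[[[0,0,-0.0006],[0,0,0],0],[[0,0,-0.0012],[0,0,0],0],[[0,0,-0.0012],[0,0,0],0]]'

```text
clock: 21.0
tcp_pos: [0.6628, 0.023, 0.0727]
orientation: [3.141, 0.001, 0.0]
contact_force: [-3.3, -0.4, 6.3]
grip_width: 0.0392
```

Emit:
arm_command --increments '[[[0,0,0.0005],[0,0,0],50],[[0,0,0.0005],[0,0,0],70],[[0,0,0.0005],[0,0,0],70],[[0,0,0.0005],[0,0,0],70],[[0,0,0.05],[0,0,0],70],[[-0.219,0.09,0.1],[0,0,1.8],90],[[-0.219,0.09,0.1],[0,0,1.8],90],[[-0.219,0.09,0.1],[0,0,1.8],90],[[-0.219,0.09,0.1],[0,0,1.8],90],[[-0.219,0.09,0.1],[0,0,1.8],90]]' --newtons 40

```text
clock: 22.0
tcp_pos: [0.4413, 0.1137, 0.172]
orientation: [2.918, 1.163, -0.0]
contact_force: [1.2, 1.0, 1.3]
grip_width: 0.0768
```

Run:
```python
from h import *
st()
```

```text
t 22.0 p [0.4413 0.1137 0.172 ] jaw 0.7584 zax [ 0.    -0.001 -1.   ] w 0.0768 F [1.2 1.  1.3] q [ 0.39  0.34 -0.9   2.09  0.36  0.86  0.03]
```

Emit:
arm_command --increments '[[[0.001,-0.002,0],[0,0,1.04],90],[[0.001,-0.002,0],[0,0,1.04],90],[[0.001,-0.002,0],[0,0,1.04],90],[[0.001,-0.002,0],[0,0,1.04],90],[[0.001,-0.002,0],[0,0,1.04],90],[[0.001,-0.002,0],[0,0,1.04],90],[[0.001,-0.002,0],[0,0,1.04],90],[[0.001,-0.002,0],[0,0,1.04],90],[[0.001,-0.002,0],[0,0,1.04],90]]'

```text
clock: 22.9
tcp_pos: [0.4447, 0.1109, 0.1717]
orientation: [-1.968, -2.448, -0.0]
contact_force: [-0.8, -0.3, -0.3]
grip_width: 0.0768
```

Run:
```python
from h import *
st();shot('wrist','w9');shot('top','t9')
a=cv2.imread('pics/w9.png')[60:400,120:520]; d=cv2.imread('pics/t9.png')[155:210,285:380]
a=cv2.resize(a,None,fx=1.5,fy=1.5,interpolation=2);d=cv2.resize(d,(190,110),interpolation=2)
o=np.zeros((510,790,3),np.uint8);o[:,:600]=a;o[:110,600:]=d
e=cv2.imread('pics/t9.png');cv2.imwrite('pics/c10.png',o);print(px('w9',[.444,.1115,.06]))
```

```text
t 22.9 p [0.4447 0.1109 0.1717] jaw 1.7871 zax [-0.  0. -1.] w 0.0768 F [-0.8 -0.3 -0.3] q [ 0.56  0.45 -1.14  2.08  0.51  0.93  0.93]
[313.80375272 235.23399363]
```

View pics/c10.png

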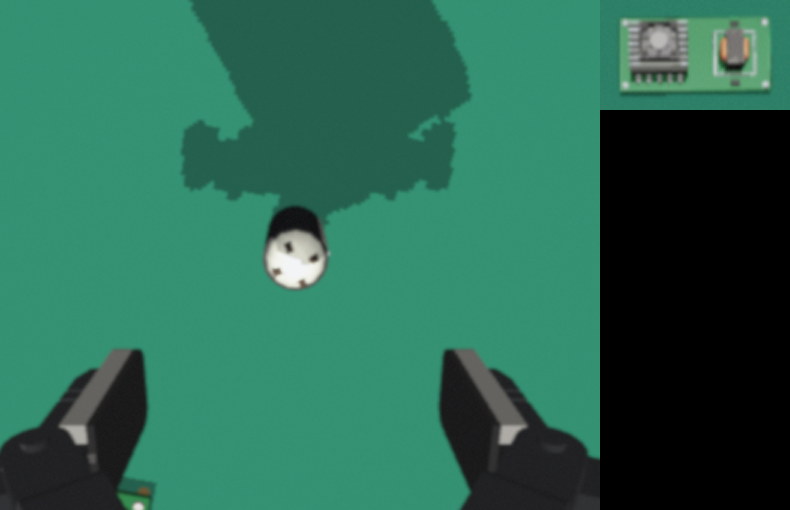

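The burst cap's rim is centred at crop (296,259), with the dark split cross on its dome. The inset shows the fan centred on the heatsink.

Run:
```python
from h import *
print(c('w9',(120,60),1.5,296,259,.05));st()
```

```text
[0.44459931 0.11396191 0.05      ]
t 23.0 p [0.4447 0.1109 0.1718] jaw 1.7882 zax [ 0. -0. -1.] w 0.0769 F [-0.1  0.1  0.2] q [ 0.56  0.44 -1.14  2.08  0.51  0.93  0.93]
```

Emit:
arm_command --increments '[[[0,0,-0.04],[0,0,0],90],[[0,0,-0.07],[0,0,0],90],[[0,0,-0.07],[0,0,0],90],[[0,0,-0.07],[0,0,0],90]]'

```text
clock: 23.4
tcp_pos: [0.4446, 0.1114, 0.1022]
orientation: [-1.964, -2.452, 0.0]
contact_force: [0.2, 0.1, 0.5]
grip_width: 0.0764
```

Emit:
arm_command --increments '[[[0,0.0025,-0.04],[0,0,0.01],90],[[0,0.0025,-0.064],[0,0,0.01],90],[[0,0.0025,-0.064],[0,0,0.01],90],[[0,0.0025,-0.064],[0,0,0.01],0],[[0,0.0025,-0.064],[0,0,0.01],0],[[0,0.0025,-0.064],[0,0,0.01],0],[[0,0.0025,-0.064],[0,0,0.01],0],[[0,0.0025,-0.064],[0,0,0.01],0],[[0,0.0025,-0.064],[0,0,0.01],0]]'

```text
clock: 24.3
tcp_pos: [0.4458, 0.1136, 0.0392]
orientation: [1.951, 2.46, 0.002]
contact_force: [-1.7, -2.0, 9.6]
grip_width: 0.0288
```

Run:
```python
from h import *
st()
```

```text
t 24.3 p [0.4458 0.1136 0.0392] jaw 1.8005 zax [ 0.003 -0.    -1.   ] w 0.0288 F [-1.7 -2.   9.6] q [ 0.34  0.64 -0.9   2.16  0.8   0.71  0.69]
```

Emit:
arm_command --increments '[[[0,0,0.05],[0,0,0],0],[[0,0,0.1],[0,0,0],0],[[0,0,0.15],[0,0,0],0],[[0.02,0.04,0.17],[0,0,0],0],[[0.108,0.296,0.17],[0,0,0.0],0],[[0.108,0.296,0.17],[0,0,0],0],[[0.108,0.296,0.17],[0,0,0],0],[[0.108,0.296,0.17],[0,0,0],0],[[0.108,0.296,0.17],[0,0,0],0],[[0.108,0.296,0.17],[0,0,0],0]]'

```text
clock: 25.3
tcp_pos: [0.5521, 0.4143, 0.2085]
orientation: [-1.946, -2.463, -0.004]
contact_force: [-0.6, 0.2, 0.3]
grip_width: 0.0289
```

Emit:
arm_command --increments '[[[0,0,0],[0,0,0],0],[[0,0,0],[0,0,0],0],[[0,0,0],[0,0,0],0]]'

```text
clock: 25.6
tcp_pos: [0.553, 0.4078, 0.2079]
orientation: [1.953, 2.46, -0.001]
contact_force: [0.1, -0.0, -0.5]
grip_width: 0.029
```

Run:
```python
from h import *
st();shot('wrist','w10');print(px('w10',[.5545,.41,.115]))
```

```text
t 25.6 p [0.553  0.4078 0.2079] jaw 1.7998 zax [ 0.    -0.001 -1.   ] w 0.029 F [ 0.1 -0.  -0.5] q [-0.11  0.73 -0.98  1.51  0.63  1.24  0.62]
[315.73647162 248.20384581]
```

View pics/w10.png

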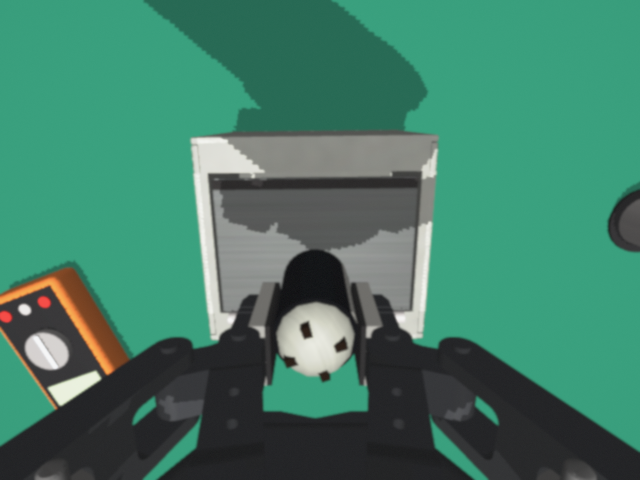

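The wrist view shows slot corners at (209,174), (422,172), (412,311) and (219,312). The free edge is on the far (-x) side and the cap is held upright above the flap.

Run:
```python
from h import *
print(rect([w('w10',*p,.115) for p in((209,175),(422,173),(413,311),(218,313))]));st()
print(rect([w('w10',*p,.115) for p in((192,141),(437,138),(422,337),(210,338))]))
```

```text
(array([0.5537, 0.4096]), 'e1', array([-0.0294,  0.1205]), 'e2', array([0.0862, 0.0201]), 'ang', array([1.81 , 0.229]))
t 25.65 p [0.5531 0.4076 0.2079] jaw 1.7994 zax [ 0.    -0.001 -1.   ] w 0.029 F [-0.  -0.6 -1. ] q [-0.11  0.73 -0.98  1.51  0.63  1.24  0.62]
(array([0.5534, 0.4094]), 'e1', array([-0.0326,  0.1345]), 'e2', array([0.123 , 0.0297]), 'ang', array([1.808, 0.237]))
```

Emit:
arm_command --increments '[[[0.0005,0.002,-0.03],[0,0,0.006],0],[[0.0005,0.002,-0.05],[0,0,0.006],0],[[0.0005,0.002,-0.065],[0,0,0.006],0],[[0.0005,0.002,-0.08],[0,0,0.006],0],[[0.0005,0.002,-0.095],[0,0,0.006],0],[[0.0005,0.002,-0.11],[0,0,0.006],0],[[0.0005,0.002,-0.121],[0,0,0.006],0],[[0.0005,0.002,-0.121],[0,0,0.006],0],[[0.0005,0.002,-0.121],[0,0,0.006],0]]'

```text
clock: 26.55
tcp_pos: [0.553, 0.4115, 0.0867]
orientation: [-1.944, -2.468, 0.001]
contact_force: [-0.5, -0.5, -0.2]
grip_width: 0.0287
```

Run:
```python
from h import *
st()
```

```text
t 26.55 p [0.553  0.4115 0.0867] jaw 1.8072 zax [-0. -0. -1.] w 0.0287 F [-0.5 -0.5 -0.2] q [-0.16  0.85 -0.9   1.59  0.74  1.07  0.55]
```

Foot at about 47 mm, 68 mm below the box top. Release, let it drop, then rise straight up.

Emit:
arm_command --increments '[[[0,0,0],[0,0,0],70],[[0,0,0],[0,0,0],70],[[0,0,0],[0,0,0],70],[[0,0,0],[0,0,0],70],[[0,0,0],[0,0,0],70],[[0,0,0.03],[0,0,0],70],[[0,0,0.06],[0,0,0],70],[[0,0,0.1],[0,0,0],70],[[0,0,0.15],[0,0,0],70],[[0,0,0.15],[0,0,0],70]]'

```text
clock: 27.55
tcp_pos: [0.5547, 0.4148, 0.2448]
orientation: [1.944, 2.467, 0.018]
contact_force: [0.0, 0.3, -0.2]
grip_width: 0.0598
```

Run:
```python
from h import *
st();shot('wrist','w11');shot('top','t11');shot('scene','s11')
f=lambda n,x0,y0,x1,y1,W,H:cv2.resize(cv2.imread(f'pics/{n}.png')[y0:y1,x0:x1],(W,H),interpolation=2)
o=np.zeros((600,800,3),np.uint8)
o[:300,:400]=f('w11',0,0,640,480,400,300);o[:300,400:]=f('t11',275,150,395,240,400,300)
o[300:,:400]=f('s11',320,260,420,335,400,300);o[300:,400:]=f('s11',100,350,240,455,400,300)
cv2.imwrite('pics/c12.png',o)
```

```text
t 27.55 p [0.5547 0.4148 0.2448] jaw 1.8069 zax [ 0.008  0.008 -1.   ] w 0.0598 F [ 0.   0.3 -0.2] q [-0.11  0.7  -1.    1.47  0.6   1.28  0.64]
```

View pics/c12.png

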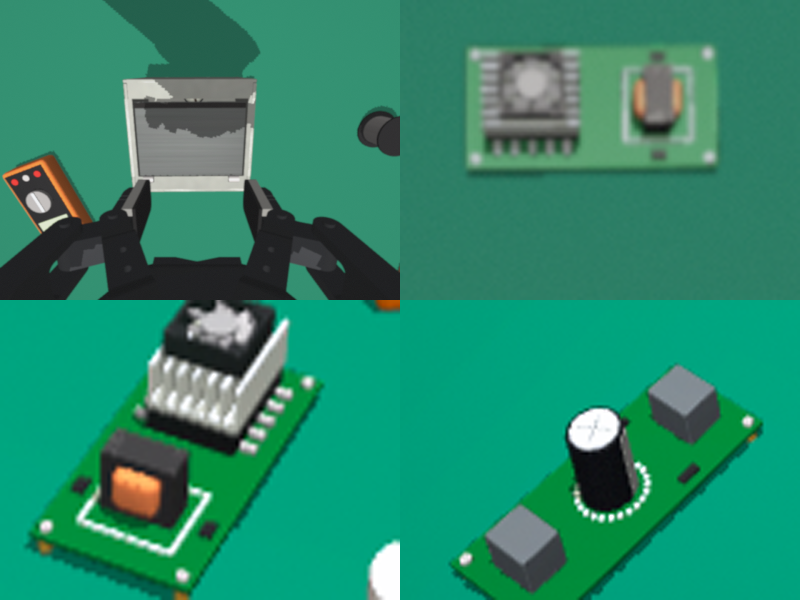

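The flap is shut, the cap is upright, and the choke, heatsink and fan are stacked as asked. I'll do one numeric check of the centring within single cameras.

Run:
```python
from h import *
P=lambda U,V,z:w('s11',100+(U-400+.5)/400*140-.5,350+(V-300+.5)/300*105-.5,z)
print('cap top s11',P(594,430,.062))
im=cv2.imread('pics/scene0.png')[395:440,150:200].astype(int);m=(im.min(2)>150)
v,u=np.nonzero(m);(e,ax,an)=cv2.fitEllipse(np.c_[u,v].astype(np.float32));print(e,ax);print('ring s0',w('scene0',150+e[0],395+e[1],.012))
T=lambda U,V,z:w('t11',275+(U-400+.5)*.3-.5,150+(V+.5)*.3-.5,z)
print('fan',rect([T(*p,.066) for p in((498,52),(567,52),(566,118),(498,118))]))
print('sink',rect([T(*p,.052) for p in((484,52),(579,52),(579,133),(484,133))]))
t=cv2.imread('pics/t11.png')[260:300,365:400];print('ring top w/ cap: skip')
st()
```

```text
cap top s11 [ 0.51669886 -0.39790426  0.062     ]
(23.742046356201172, 20.704219818115234) (19.45132827758789, 25.74380874633789)
ring s0 [ 0.51686282 -0.39647814  0.012     ]
fan (array([0.6579, 0.0199]), 'e1', array([-0.0003, -0.0415]), 'e2', array([-0.0413,  0.0005]), 'ang', array([-1.578,  3.129]))
sink (array([0.6572, 0.0205]), 'e1', array([-0.0004, -0.0583]), 'e2', array([-0.0513,  0.0003]), 'ang', array([-1.578,  3.136]))
ring top w/ cap: skip
t 27.7 p [0.5533 0.4111 0.2366] jaw 1.8068 zax [ 0.    -0.001 -1.   ] w 0.0597 F [-0.7  0.6 -1. ] q [-0.11  0.71 -0.99  1.48  0.6   1.28  0.64]
```

Everything is within about 1.5 mm and the arm is clear at z 0.237.

```bash
python3 -c "
from bench import r
print(r.hand_in())"
```

```text
the job is handed in; nothing more can be done
None
```

I placed all five parts in the order asked and handed the job in at about 28 s on the robot's clock. `hand_in` reports no verdict.

- **Sound capacitor:** stands upright on the ring between the relays, about 1.4 mm off centre in the scene camera.
- **Choke:** the dark-framed one stands upright inside the pad outline. I left the brown and pink look-alikes alone.
- **Heatsink and fan:** the heatsink lies flat on the module and in line with it, with the fan on top. Their centres agree to about 1 mm in the top view.
- **Burst capacitor:** dropped into the scrap box with its foot about 68 mm below the top. The last wrist picture shows the flap shut again and the box top clear.
- **Forces:** readings stayed under 12 N, and each board part was touched down before I opened the fingers. I never moved near the multimeter.

**Disagreements:** the top camera put parts 2–4 mm lower in x than the wrist camera did. I went by the wrist camera, and its positions matched where the grips closed. In my rough top-view check, the heatsink measured 51 mm across instead of 46, because its near fin faces ran into the outline. That makes its x position in that check less certain.

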